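Empty the casting shell and hold the probe on its marked spot

TASK

Swing the crank to tip the casting shell over until its three brass fittings have all dropped into the catch tray below, then swing it back fully upright. Then take the hand probe from its holder and hold it upright in the shell with its tip gently on the marked spot in the middle of the floor, spring plunger pushed about half way in; finish while still gripping and holding it there, with the hand touching nothing but the probe. Leave the loose things near the front edge alone.

Things in the scene. Friction and masses are not known exactly. Their poses are not given: they have to be found in the camera images.
- cradle: Fixed tilting cradle: catch tray with two dark posts (to z = 108 mm) carrying a casting shell on a level axle 95 mm above the origin, which is on the worktop below the axle's middle. x: level, away from the robot within 0.25 rad, the way the shell tips; y along the axle, z up. Tray x -55 to 135, y -62 to 62 mm, walls 4 thick, 34 high (far wall 57), floor 4 mm.
- shell (a joint): Tilt of the casting shell (open ribbed aluminium cup, rim 92 mm across and 26 mm above the axle, 56 mm high, wall 4 mm) about the axle. 0: upright, mouth up (a stop); grows as the mouth swings towards the cradle's +x; stop at 2.3 rad; the last fitting slides out only near that stop. Friction keeps it where it is left; about 2 N at the crank pin moves it.
- crank_pin (a point): Middle of the black round pin of the shell's crank, 12 mm thick, parallel to the axle, beyond the +y post. In the cradle frame the pin spans y = 71 to 114 mm (this point at 94; crank arm at 65 to 71), 55 mm from the axle: x = -50, z = 117 mm with the shell upright, straight above the axle at 1.15 rad, x = 50, z = 117 mm at 2.3 rad. It can turn in a gripper.
- spot (a point): The marked spot (small dark ring and dot): centre of the flat top of a low conical boss, 18 mm across on top, 28 at its foot, 4 mm high, in the middle of the shell's inside floor. Shell upright: on the cradle's z axis, 75 mm above the worktop, 46 mm below the rim. Inside, the shell is 64 mm wide at the floor, 84 mm at the rim.
- probe: Hand probe, 140 mm long, 0.15 kg, standing tip down in its holder. Origin: end of the tip with the plunger out; z runs from tip to handle. From the origin: plunger with 7 mm ball end to 22 mm, steel stem 12 mm thick to 60, collar 30 mm across to 66, black round handle 22 mm thick from 66 to 140 mm (grip about 105 mm up).
- plunger (a joint): How far the probe's spring plunger is pushed in, m: 0 fully out, 0.010 fully in (a hard stop). The spring gives 1 N at 0 and 3.5 N at 0.010; 0.005 is half way.
- tip (a point): Lowest point of the ball at the end of the probe's plunger; moves with the plunger.
- probe_holder: Fixed probe holder: dark base plate 90x90x8 mm, two cheeks, aluminium top plate 50x50 mm with its top at 76 mm and a 16 mm hole. The probe's collar rests on the top plate, stem and plunger hang in the hole; lift the probe straight up 65 mm to clear it. Origin on the worktop below the hole.
- fitting_0: One of three loose brass hose fittings, 12 mm thick, 23 mm long, that start in the casting shell. Origin: centre of its foot end, z along its length.
- fitting_1: One of three loose brass hose fittings, 12 mm thick, 23 mm long, that start in the casting shell. Origin: centre of its foot end, z along its length.
- fitting_2: One of three loose brass hose fittings, 12 mm thick, 23 mm long, that start in the casting shell. Origin: centre of its foot end, z along its length.
- loose_bearing: sealed ball bearing, 35 mm across, 11 mm thick, lying loose near the front edge; leave it alone. Origin: centre of its underside.
- loose_block: steel gauge block, 19x36x30 mm, standing loose near the front edge; leave it alone. Origin: centre of its underside.
- loose_disc: small round contact disc, 23 mm across, 13 mm high, lying loose near the front edge; leave it alone. Origin: centre of its underside.
There are look-alikes about, which are no part of the job. What is meant by the probe is not purple, and is the larger of those in its own colour. There is more than one size of the probe_holder; the job needs the larger.

How it is judged:
By the outcome, as a careful person would: the job done as asked, in the order asked, and still so for the second after the job is handed in, while the arm keeps its last pose, push and grip.
It also fails if it takes over 72 s, if anything falls off the work surface, if the arm or the gripper's body presses on something with over 40 N, if the wrist force passes 120 N, or if a joint passes its speed limit or range.

ROBOT

A 7-joint arm with a two-finger parallel gripper is mounted at the origin on a cart in front of the work surface, level with it; the furniture and walls round the work are solid. World frame = base frame: x ahead of the robot, y to its left, z up, the work surface at z = 0. Lengths are in m, angles in rad, forces in N, time in s.
With the tool pointing down it reaches from about 0.425 to 0.875 m from the base axis. Payload 4.7 kg.
Tool frame: the origin (TCP) lies midway between the tips of the shut fingers; the grasp point (between the pads) lies 19 mm behind it; z points along the fingers, y is the line along which they close (so a half turn about z gives the same grasp; the last joint's range is limited). The gripper opens to 87 mm and grips with 3 to 60 N. Pads are 19 mm wide; open, the fingers measure 117 mm over their backs; the gripper's body (75 mm by 190 mm) begins 51 mm behind the grasp point.
Start: joints at [1.287, 0.321, -0.07, 1.45, 0.023, 1.371, -0.057], TCP at [0.191, -0.621, 0.223] pointing down, gripper open.
Joint ranges: [-2.86, 2.86], [-0.3, 2.09], [-1.38, 1.24], [0.06, 2.45], [-1.56, 4.7], [0.09, 2.05], [-2.69, 2.69]. Speed limits (rad/s): [2.57, 2.57, 3.14, 3.14, 3.14, 3.14, 3.14].

INTERFACE

Orientations are given as a unit quaternion [x, y, z, w].
In Python, from station import robot, imaging, workorder gives the robot as it stands.
- The arm moves only by the shell command python3 -m inch 'ROWS' [OPENING] [FORCE]. ROWS is JSON, a list of rows, each an object of numbers: "tx", "ty", "tz": the shift along the tool's x, y, z in mm; "ax", "ay", "az": the turn, a rotation vector about the tool's x, y, z in units of 6 degrees (1.0 is 6 degrees). A call has 1 to 10 rows; each row is the pose to reach, as a shift and turn from the pose commanded when the call began, along the tool's axes at that moment; what a row does not reach only later rows make up. A row lasts 1/8 s, in which the tool goes at most 62.5 mm and 10.7 degrees, less where a joint would pass 70% of its speed; a pose out of reach is approached as far as the arm can. A call with a gripper value outside its range is refused whole. OPENING is the finger opening in mm, from 0 to 87, set as the call begins (- or left out, the last holds). The fingers move at their own pace and stop on an object; FORCE is the grip in N (left out, the last holds). Time passes only in rows, so rows that repeat a pose let the fingers close. It gives the time, the measured TCP pose, the force, the opening and the grip force at its end, in the units of the state.
- robot.state(): the state, without advancing time (a new reading comes with each control period).
- imaging.grab_frame(name): name is "scene" or "top"; returns the picture (480x640x3 uint8, red, green, blue); there is no depth.
- imaging.camera_info(name): a dict with "camera_matrix" (3x3 intrinsics, pixels), "dist_coeffs" ([k1, k2, p1, p2, k3] as OpenCV has them; the pictures are not rectified), "R" (3x3) and "t" (3): a world point X has camera coordinates R X + t. Camera axes: x right, y down, z forward; pixel columns grow to the right and rows downward; lengths in m; the calibration is good to about 2 mm. A picture is of the moment at which its call begins. camera_info takes no time and is no camera call.
- workorder.job_done(): hands the job in; it is judged then, once.
The state is a dict: "t": time; "joint_pos": joint angles; "qvel": joint speeds; "joint_torque": joint torques, N m; "position": TCP position; "ee_rot": TCP orientation; "ft_force": force on the tool from outside, world axes, zero at the start; "wrist_torque": the same for the moment, N m; "width": finger opening in m; "gripper_force": force on a finger pad.
Only numpy, scipy, OpenCV 4.12 (cv2) and the standard library are available. Lean on these libraries where they do the work, as an engineer would, in place of code of your own. Each camera call takes 0.05 s, during which the arm holds its last target. There are 200 camera calls.

## Working session

There is one attempt and no reset: what is moved stays moved. The work goes in short steps, Python scripts to look and compute and a shell command to move; the robot and the scene stay as the last step left them, time stands still between calls to the robot, and variables do not carry over. Pictures are saved under pics/ and viewed, at most 10 in all, crops included, and the job is handed in when it is done.

```bash
mkdir -p pics; ls
cat > h.py <<'E'
import numpy as np, cv2
from station import robot, imaging, workorder
from scipy.spatial.transform import Rotation as Ro
def cam(n):
    c=imaging.camera_info(n); return [np.array(c[k],float) for k in("camera_matrix","dist_coeffs","R","t")]
def ray(n,uv):
    K,d,R,t=cam(n); p=cv2.undistortPoints(np.array([[uv]],float),K,d)[0,0]
    v=R.T@np.array([p[0],p[1],1]); return -R.T@t, v/np.linalg.norm(v)
def onz(n,uv,z):
    o,v=ray(n,uv); return o+v*(z-o[2])/v[2]
def tri(u1,u2):
    a,b=ray("scene",u1),ray("top",u2)
    A=[np.eye(3)-np.outer(v,v) for o,v in(a,b)]
    X=np.linalg.solve(A[0]+A[1],A[0]@a[0]+A[1]@b[0]); return X,[np.linalg.norm(A[i]@(X-(a,b)[i][0])) for i in(0,1)]
def proj(n,X):
    K,d,R,t=cam(n); return cv2.projectPoints(np.array(X,float).reshape(-1,3),cv2.Rodrigues(R)[0],t,K,d)[0][:,0]
def grab(n,f):
    im=cv2.cvtColor(imaging.grab_frame(n),cv2.COLOR_RGB2BGR); cv2.imwrite("pics/"+f,im); return im
def delta(P,R=None):
    "tool-frame shift mm to world target P; turn in 6deg units to Rotation R"
    s=robot.state(); R0=Ro.from_quat(s["ee_rot"])
    print("t",s["t"],"shift mm",np.round(R0.inv().apply(np.array(P)-s["position"])*1e3,1))
    if R is not None: print("turn",np.round(np.degrees((R0.inv()*R).as_rotvec())/6,2))
E
python3 - <<'E'
from h import *
a=grab("scene","s0.png");b=grab("top","t0.png")
for n in("scene","top"):
    K,d,R,t=cam(n);print(n,K.round(0).tolist(),(-R.T@t).round(3),R.round(2).tolist())
s=robot.state();print(s); print(Ro.from_quat(s["ee_rot"]).as_matrix().round(3))
E
```

```text
pics
scene [[579.0, 0.0, 312.0], [0.0, 579.0, 243.0], [0.0, 0.0, 1.0]] [0.178 0.59  0.625] [[-0.9, -0.44, 0.03], [-0.26, 0.47, -0.85], [0.36, -0.77, -0.53]]
top [[568.0, 0.0, 321.0], [0.0, 568.0, 230.0], [0.0, 0.0, 1.0]] [ 0.473 -0.17   1.266] [[-0.01, -1.0, -0.02], [-1.0, 0.01, -0.07], [0.07, 0.02, -1.0]]
{'t': 0.1, 'joint_pos': array([ 1.28713095,  0.32178646, -0.07008417,  1.45154575,  0.02257471,
        1.37080205, -0.05690195]), 'qvel': array([ 0.0010541 , -0.00099642, -0.00060821, -0.00453574, -0.00240371,
       -0.00128942,  0.00212877]), 'joint_torque': array([-3.19276214e-04, -4.92571843e+01, -4.06038919e-01, -3.13399351e+01,
       -6.42565079e-02,  3.95453547e-02,  8.14805230e-05]), 'position': array([ 0.19051672, -0.62093458,  0.2215501 ]), 'ee_rot': array([ 9.88935553e-01,  1.48343192e-01, -1.63691952e-04, -8.62096088e-04]), 'ft_force': array([-0.05313028,  0.32071604, -0.68091688]), 'wrist_torque': array([ 0.02626543, -0.0166381 , -0.0156253 ]), 'gripper_force': 0.0, 'width': 0.08691895565193344}
[[ 0.956  0.293 -0.001]
 [ 0.293 -0.956  0.002]
 [-0.    -0.002 -1.   ]]
```

View pics/s0.png

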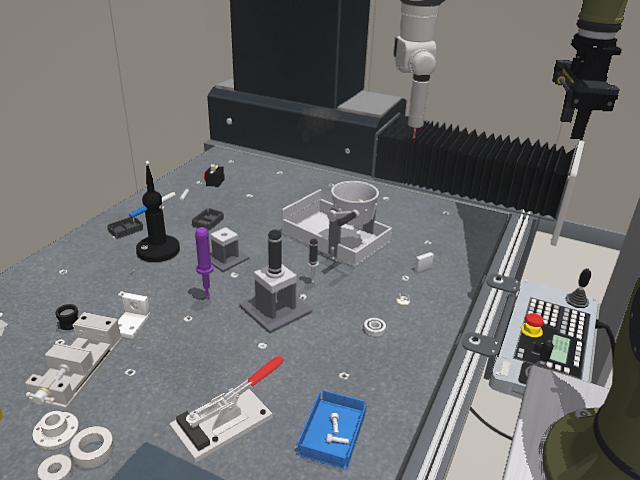

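View pics/t0.png

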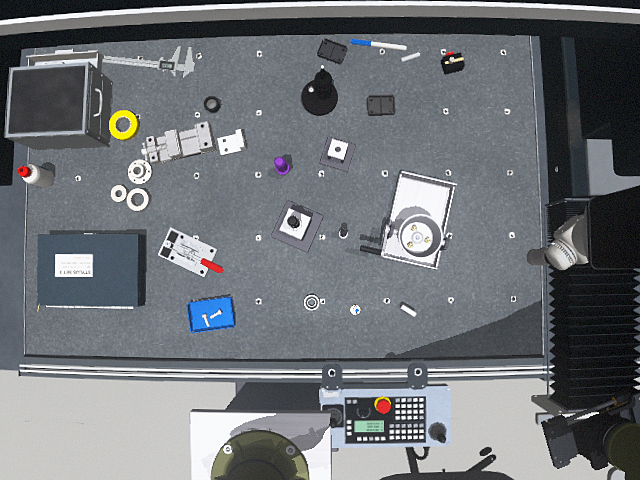

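The scene view shows the cradle at about (345,220) with the shell upright at (355,205) and the crank at (345,215). In the top view the cradle is at (418,225), the shell at (420,235), and the crank pin is to the left at about (370,249).

Probe candidates in the top view:
- Purple at (283,165): ruled out by colour.
- Small black at (343,230): the smaller of the black pair.
- Large black at (293,222): the one meant, as it is the larger black one and stands in the larger holder. The small holder at (338,150) is empty.

I'll confirm this in a crop.

Run:
```python
from h import *
b=cv2.imread("pics/t0.png"); a=cv2.imread("pics/s0.png")
c=cv2.resize(b[160:280,265:465],None,fx=4,fy=4,interpolation=cv2.INTER_CUBIC)
cv2.imwrite("pics/c0.png",c)
for n,uv,z in(("rim",(420,235),.121),("probe top",(293,222),.15),("pin",(370,249),.117)): print(n,onz("top",uv,z).round(4))
print("probe tri",tri((275,235),(293,222)))
```

```text
rim [ 0.5379 -0.3448  0.121 ]
probe top [ 0.5641 -0.0903  0.15  ]
pin [ 0.5107 -0.2435  0.117 ]
probe tri (array([ 0.5654435 , -0.08962996,  0.14864685]), [np.float64(0.0013370153229536775), np.float64(0.001337015322953671)])
```

View pics/c0.png

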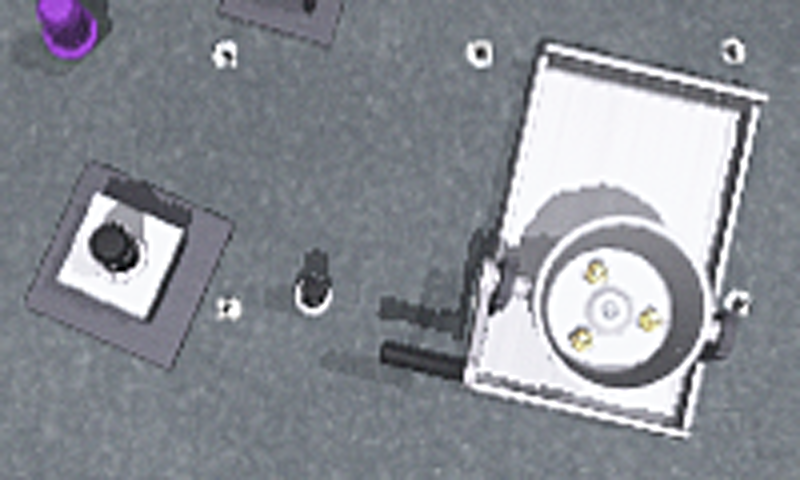

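The crop shows the large black probe at crop (112,248), in the larger holder with its square plate. The small black one at (315,290) stands alone. The pin runs from (383,352) to (465,368), the spot is at (611,309), the rim centre is near (627,302), and the far-wall corners are at (547,46) and (767,97).

Run:
```python
from h import *
f=lambda x,y:((x+.5)/4-.5+265,(y+.5)/4-.5+160)
sp=onz("top",f(611,309),.075);rim=onz("top",f(627,302),.121)
c1=onz("top",f(547,46),.057);c2=onz("top",f(767,97),.057)
p1=onz("top",f(383,352),.117);p2=onz("top",f(465,368),.117)
print(sp,rim,c1,c2,p1,p2)
for d in(c1-c2,p1-p2): print("y-axis angle",np.degrees(np.arctan2(d[1],d[0]))-90,np.linalg.norm(d))
yaw=np.arctan2((c1-c2)[1],(c1-c2)[0])-np.pi/2
o=(sp+rim)/2;o[2]=0
R=Ro.from_euler("z",yaw)
print("yaw",yaw,"o",o,"pin mid pred",o+R.apply([-.05,.094,.117]),"tray corner pred",o+R.apply([.135,.062,.057]))
print("scene proj of pin pred/spot/rim",proj("scene",[o+R.apply([-.05,.114,.117]),o+R.apply([-.05,.071,.117]),o+[0,0,.075],o+[0,0,.121]]))
# approach: fingers close along cradle x (tool y ∥ cradle x), tool down
R0=Ro.from_quat(robot.state()["ee_rot"])
for k in(1,-1):
    T=Ro.from_matrix(np.column_stack([R.apply([0,k,0]),R.apply([k,0,0]),[0,0,-1]]))
    delta(o+R.apply([-.05,.096,.117-.019+.12]),T)
```

```text
[ 0.53665753 -0.34616634  0.075     ] [ 0.53766881 -0.34756504  0.121     ] [ 0.67949198 -0.31719872  0.057     ] [ 0.6511271  -0.43571912  0.057     ] [ 0.51366216 -0.22409861  0.117     ] [ 0.50521825 -0.26545272  0.117     ]
y-axis angle -13.45915379852002 0.12186735871986688
y-axis angle -11.540346336330558 0.042207368221649
yaw -0.23490654831647584 o [ 0.53716317 -0.34686569  0.        ] pin mid pred [ 0.51041506 -0.24380969  0.117     ] tray corner pred [ 0.68288617 -0.31798999  0.057     ]
scene proj of pin pred/spot/rim [[338.82886978 222.66910685]
 [353.36626505 213.82263366]
 [352.94464367 211.06329119]
 [354.4407682  190.14714838]]
t 0.1 shift mm [ 417.5 -268.4    4. ]
turn [-0.02 -0.01 -9.91]
t 0.1 shift mm [ 417.5 -268.4    4. ]
turn [-1.000e-02  2.000e-02  2.009e+01]
```

```bash
python3 -m inch '[{"tx":42,"ty":-27,"az":-1},{"tx":84,"ty":-54,"az":-2},{"tx":126,"ty":-81,"az":-3},{"tx":168,"ty":-108,"az":-4},{"tx":210,"ty":-135,"az":-5},{"tx":252,"ty":-162,"az":-6},{"tx":294,"ty":-189,"az":-7},{"tx":336,"ty":-216,"az":-8},{"tx":378,"ty":-243,"az":-9},{"tx":417,"ty":-268,"az":-9.9}]' 60
python3 -m inch '[{"tz":0},{"tz":0}]'
cat > c.py <<'E'
from h import *
o=np.array([.537,-.347,0]);yaw=np.radians(-13);RC=Ro.from_euler("z",yaw)
T=Ro.from_matrix(np.column_stack([RC.apply([0,1,0]),RC.apply([1,0,0]),[0,0,-1]]))
C=lambda x,y,z:o+RC.apply([x,y,z])
def st():
    s=robot.state();print("t",round(s["t"],2),"cradle TCP mm",(RC.inv().apply(s["position"]-o)*1e3).round(1),"F",s["ft_force"].round(1),"w",round(s["width"]*1e3,1),"g",round(s["gripper_force"],1))
E
python3 - <<'E'
from c import *
st();delta(C(-.05,.094,.117-.019),T)
grab("top","t1.png");a=cv2.imread("pics/t1.png")[160:280,265:465];b=grab("scene","s1.png")[130:250,250:450]
cv2.imwrite("pics/c1.png",cv2.resize(np.vstack([a,b]),None,fx=2.5,fy=2.5))
E
```

```text
t 0.1 cradle TCP mm [-276.  -344.9  221.6] F [-0.1  0.3 -0.7] w 86.9 g 0.0
t 0.1 shift mm [ 415.4 -266.4  124. ]
turn [-0.02 -0.01 -9.99]schema error: expected keys tx, ty, tz, ax, ay, az
schema error: expected keys tx, ty, tz, ax, ay, az
```

View pics/c1.png

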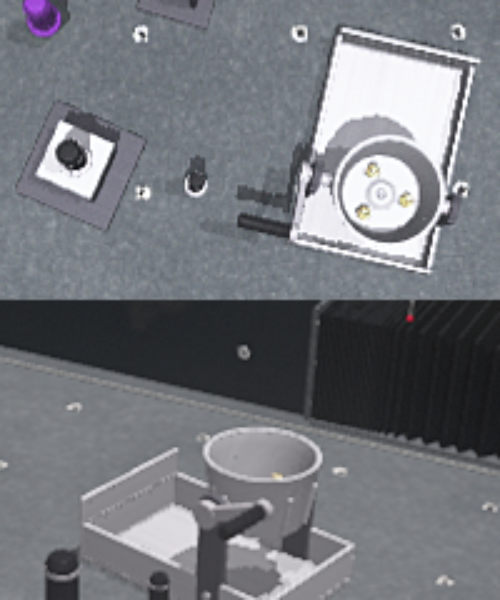

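The move was refused because each row needs all six keys, so the picture shows the scene unchanged. I'll retype the rows with all six.

```bash
python3 -m inch '[{"tx":42,"ty":-27,"tz":0,"ax":0,"ay":0,"az":-1},{"tx":84,"ty":-54,"tz":0,"ax":0,"ay":0,"az":-2},{"tx":126,"ty":-81,"tz":0,"ax":0,"ay":0,"az":-3},{"tx":168,"ty":-108,"tz":0,"ax":0,"ay":0,"az":-4},{"tx":210,"ty":-135,"tz":0,"ax":0,"ay":0,"az":-5},{"tx":252,"ty":-162,"tz":0,"ax":0,"ay":0,"az":-6},{"tx":294,"ty":-189,"tz":0,"ax":0,"ay":0,"az":-7},{"tx":336,"ty":-216,"tz":0,"ax":0,"ay":0,"az":-8},{"tx":378,"ty":-243,"tz":0,"ax":0,"ay":0,"az":-9},{"tx":415,"ty":-266,"tz":0,"ax":0,"ay":0,"az":-10}]' 60
python3 -m inch '[{"tx":0,"ty":0,"tz":0,"ax":0,"ay":0,"az":0},{"tx":0,"ty":0,"tz":0,"ax":0,"ay":0,"az":0},{"tx":0,"ty":0,"tz":0,"ax":0,"ay":0,"az":0}]'
python3 - <<'E'
from c import *
st();delta(C(-.05,.094,.117-.019),T)
E
```

```text
t: 1.45
position: [0.5104, -0.2436, 0.2226]
ee_rot: [0.781, 0.625, 0.0, 0.0]
ft_force: [0.3, -0.5, -0.8]
width: 0.0599
gripper_force: 0.0
t: 1.82
position: [0.5084, -0.2469, 0.2224]
ee_rot: [0.783, 0.622, -0.0, -0.0]
ft_force: [-0.2, -1.0, -1.2]
width: 0.0603
gripper_force: 0.0
t 1.82 cradle TCP mm [-50.4  91.1 222.4] F [-0.2 -1.  -1.2] w 60.3 g 0.0
t 1.825 shift mm [  3.    0.4 124.4]
turn [-0.01  0.01 -0.02]
```

```bash
python3 -m inch '[{"tx":2,"ty":0,"tz":40,"ax":0,"ay":0,"az":0},{"tx":3,"ty":0,"tz":80,"ax":0,"ay":0,"az":0},{"tx":3,"ty":0,"tz":108,"ax":0,"ay":0,"az":0},{"tx":3,"ty":0,"tz":124,"ax":0,"ay":0,"az":0},{"tx":3,"ty":0,"tz":124,"ax":0,"ay":0,"az":0},{"tx":3,"ty":0,"tz":124,"ax":0,"ay":0,"az":0}]'
python3 -m inch '[{"tx":0,"ty":0,"tz":0,"ax":0,"ay":0,"az":0},{"tx":0,"ty":0,"tz":0,"ax":0,"ay":0,"az":0},{"tx":0,"ty":0,"tz":0,"ax":0,"ay":0,"az":0},{"tx":0,"ty":0,"tz":0,"ax":0,"ay":0,"az":0},{"tx":0,"ty":0,"tz":0,"ax":0,"ay":0,"az":0},{"tx":0,"ty":0,"tz":0,"ax":0,"ay":0,"az":0}]' 5 20
python3 - <<'E'
from c import *
st()
R0=Ro.from_quat(robot.state()["ee_rot"]);p=robot.state()["position"]
a0=np.arctan2(22,-50)
for d in np.arange(0.1,2.31,.1):
    a=a0-d; v=[55*np.cos(a)+50,0,55*np.sin(a)-22.9]
    print(round(d,2),R0.inv().apply(RC.apply(v)).round(1))
E
```

```text
t: 2.58
position: [0.5108, -0.2431, 0.0999]
ee_rot: [0.782, 0.623, 0.0, 0.001]
ft_force: [0.8, 0.2, -0.2]
width: 0.0602
gripper_force: 0.0
t: 3.32
position: [0.5081, -0.2419, 0.0983]
ee_rot: [0.782, 0.623, -0.001, -0.002]
ft_force: [-4.4, 1.5, 3.1]
width: 0.0113
gripper_force: 20.0
t 3.33 cradle TCP mm [-51.8  95.9  98.3] F [-4.4  1.5  3.1] w 11.3 g 20.0
0.1 [-0.   2.1 -4.2]
0.2 [-0.   5.  -8.8]
0.3 [ -0.    8.4 -13.2]
0.4 [ -0.   12.2 -17.2]
0.5 [ -0.   16.3 -20.8]
0.6 [ -0.   20.8 -23.9]
0.7 [ -0.   25.6 -26.6]
0.8 [ -0.   30.7 -28.8]
0.9 [ -0.   35.9 -30.5]
1.0 [ -0.   41.3 -31.6]
1.1 [ -0.   46.8 -32.2]
1.2 [ -0.   52.3 -32.3]
1.3 [ -0.   57.7 -31.8]
1.4 [ -0.   63.1 -30.8]
1.5 [ -0.   68.4 -29.2]
1.6 [ -0.1  73.5 -27.1]
1.7 [ -0.1  78.3 -24.5]
1.8 [ -0.1  82.9 -21.5]
1.9 [ -0.1  87.2 -18. ]
2.0 [ -0.1  91.  -14.1]
2.1 [-0.1 94.5 -9.8]
2.2 [-0.1 97.5 -5.2]
2.3 [-1.000e-01  1.001e+02 -4.000e-01]
```

```bash
python3 -m inch '[{"tx":0,"ty":0,"tz":-4,"ax":0,"ay":0,"az":0},{"tx":0,"ty":3,"tz":-9,"ax":0,"ay":0,"az":0},{"tx":0,"ty":6,"tz":-13,"ax":0,"ay":0,"az":0},{"tx":0,"ty":10,"tz":-17,"ax":0,"ay":0,"az":0},{"tx":0,"ty":14,"tz":-21,"ax":0,"ay":0,"az":0},{"tx":0,"ty":19,"tz":-24,"ax":0,"ay":0,"az":0},{"tx":0,"ty":24,"tz":-26.6,"ax":0,"ay":0,"az":0},{"tx":0,"ty":29,"tz":-29,"ax":0,"ay":0,"az":0},{"tx":0,"ty":34,"tz":-30.5,"ax":0,"ay":0,"az":0},{"tx":0,"ty":39,"tz":-31.6,"ax":0,"ay":0,"az":0}]'
python3 - <<'E'
from c import *
st()
E
```

```text
t: 4.58
position: [0.5476, -0.2517, 0.1326]
ee_rot: [0.782, 0.623, -0.001, 0.0]
ft_force: [-7.6, 2.0, 6.8]
width: 0.0111
gripper_force: 20.0
t 4.58 cradle TCP mm [-11.1  95.2 132.6] F [-7.6  2.   6.8] w 11.1 g 20.0
```

```bash
python3 -m inch '[{"tx":0,"ty":5.5,"tz":-0.6,"ax":0,"ay":0,"az":0},{"tx":0,"ty":11,"tz":-0.7,"ax":0,"ay":0,"az":0},{"tx":0,"ty":16.4,"tz":-0.2,"ax":0,"ay":0,"az":0},{"tx":0,"ty":21.8,"tz":0.8,"ax":0,"ay":0,"az":0},{"tx":0,"ty":27,"tz":2.4,"ax":0,"ay":0,"az":0},{"tx":0,"ty":32,"tz":4.5,"ax":0,"ay":0,"az":0},{"tx":0,"ty":37,"tz":7,"ax":0,"ay":0,"az":0},{"tx":0,"ty":41.6,"tz":10,"ax":0,"ay":0,"az":0},{"tx":0,"ty":46,"tz":13.6,"ax":0,"ay":0,"az":0},{"tx":0,"ty":49.7,"tz":17.5,"ax":0,"ay":0,"az":0}]'
python3 -m inch '[{"tx":0,"ty":3.5,"tz":4.3,"ax":0,"ay":0,"az":0},{"tx":0,"ty":6.5,"tz":9,"ax":0,"ay":0,"az":0},{"tx":0,"ty":9,"tz":14,"ax":0,"ay":0,"az":0},{"tx":0,"ty":9,"tz":17,"ax":0,"ay":0,"az":0},{"tx":0,"ty":9,"tz":17,"ax":0,"ay":0,"az":0},{"tx":0,"ty":9,"tz":17,"ax":0,"ay":0,"az":0},{"tx":0,"ty":9,"tz":17,"ax":0,"ay":0,"az":0}]'
python3 - <<'E'
from c import *
st()
a=grab("top","t2.png")[160:280,340:470];b=grab("scene","s2.png")[150:270,270:400]
cv2.imwrite("pics/c2.png",cv2.resize(np.hstack([a,b]),None,fx=3,fy=3,interpolation=cv2.INTER_CUBIC))
E
```

```text
t: 5.82
position: [0.5965, -0.2638, 0.1137]
ee_rot: [0.783, 0.623, -0.001, 0.001]
ft_force: [-5.0, -1.6, 3.8]
width: 0.0114
gripper_force: 20.0
t: 6.7
position: [0.6057, -0.266, 0.0982]
ee_rot: [0.783, 0.622, -0.0, 0.002]
ft_force: [-5.5, -1.2, 9.2]
width: 0.0116
gripper_force: 20.0
t 6.7 cradle TCP mm [48.8 94.4 98.2] F [-5.5 -1.2  9.2] w 11.6 g 20.0
```

View pics/c2.png

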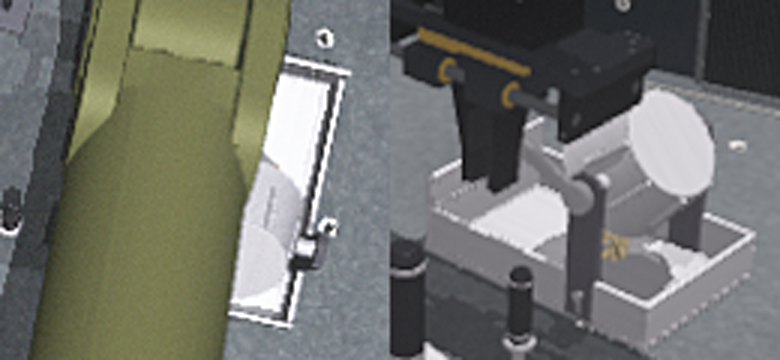

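The shell is tipped to about the stop, and some brass is visible in the tray below it at crop (615,245). I'll press slightly on the stop, dwell, and count the brass pixels.

```bash
python3 -m inch '[{"tx":0,"ty":0,"tz":3,"ax":0,"ay":0,"az":0},{"tx":0,"ty":0,"tz":3,"ax":0,"ay":0,"az":0},{"tx":0,"ty":0,"tz":3,"ax":0,"ay":0,"az":0},{"tx":0,"ty":0,"tz":3,"ax":0,"ay":0,"az":0},{"tx":0,"ty":0,"tz":3,"ax":0,"ay":0,"az":0},{"tx":0,"ty":0,"tz":3,"ax":0,"ay":0,"az":0},{"tx":0,"ty":0,"tz":3,"ax":0,"ay":0,"az":0},{"tx":0,"ty":0,"tz":0,"ax":0,"ay":0,"az":0}]'
python3 - <<'E'
from c import *
st()
b=grab("scene","s3.png")[150:270,270:400]
h=cv2.cvtColor(b,cv2.COLOR_BGR2HSV);m=cv2.inRange(h,(15,70,60),(35,255,255))
n,l,s,c=cv2.connectedComponentsWithStats(m);print(s[1:,:5].tolist())
p=robot.state()["position"];print(p)
E
```

```text
t: 7.8
position: [0.6057, -0.266, 0.0983]
ee_rot: [0.783, 0.623, -0.0, 0.002]
ft_force: [-4.2, -1.0, 0.3]
width: 0.0112
gripper_force: 20.0
t 7.8 cradle TCP mm [48.7 94.4 98.3] F [-4.2 -1.   0.3] w 11.2 g 20.0
[[9, 9, 38, 17, 162], [16, 19, 6, 9, 30], [37, 27, 7, 9, 31], [71, 78, 8, 8, 34]]
[ 0.60571432 -0.26598194  0.09810597]
```

```bash
python3 -m inch '[{"tx":0,"ty":-2.2,"tz":-8,"ax":0,"ay":0,"az":0},{"tx":0,"ty":-5.2,"tz":-12.7,"ax":0,"ay":0,"az":0},{"tx":0,"ty":-8.7,"tz":-17,"ax":0,"ay":0,"az":0},{"tx":0,"ty":-12.7,"tz":-21,"ax":0,"ay":0,"az":0},{"tx":0,"ty":-16.7,"tz":-24.4,"ax":0,"ay":0,"az":0},{"tx":0,"ty":-21.4,"tz":-27.4,"ax":0,"ay":0,"az":0},{"tx":0,"ty":-26,"tz":-30,"ax":0,"ay":0,"az":0},{"tx":0,"ty":-31,"tz":-32,"ax":0,"ay":0,"az":0},{"tx":0,"ty":-36.6,"tz":-33.7,"ax":0,"ay":0,"az":0},{"tx":0,"ty":-42,"tz":-34.7,"ax":0,"ay":0,"az":0}]'
python3 -m inch '[{"tx":0,"ty":-5.4,"tz":-0.5,"ax":0,"ay":0,"az":0},{"tx":0,"ty":-11,"tz":-0.4,"ax":0,"ay":0,"az":0},{"tx":0,"ty":-16.4,"tz":0.2,"ax":0,"ay":0,"az":0},{"tx":0,"ty":-21.8,"tz":1.3,"ax":0,"ay":0,"az":0},{"tx":0,"ty":-27,"tz":3,"ax":0,"ay":0,"az":0},{"tx":0,"ty":-32,"tz":5.2,"ax":0,"ay":0,"az":0},{"tx":0,"ty":-37,"tz":8,"ax":0,"ay":0,"az":0},{"tx":0,"ty":-41.4,"tz":11,"ax":0,"ay":0,"az":0},{"tx":0,"ty":-45.5,"tz":14.6,"ax":0,"ay":0,"az":0},{"tx":0,"ty":-49.3,"tz":18.6,"ax":0,"ay":0,"az":0}]'
python3 -m inch '[{"tx":0,"ty":-3.4,"tz":4.4,"ax":0,"ay":0,"az":0},{"tx":0,"ty":-6.4,"tz":9,"ax":0,"ay":0,"az":0},{"tx":0,"ty":-8.4,"tz":13.2,"ax":0,"ay":0,"az":0},{"tx":0,"ty":-8.8,"tz":16,"ax":0,"ay":0,"az":0},{"tx":0,"ty":-8.8,"tz":17,"ax":0,"ay":0,"az":0},{"tx":0,"ty":-8.8,"tz":17,"ax":0,"ay":0,"az":0},{"tx":0,"ty":-8.8,"tz":17,"ax":0,"ay":0,"az":0}]'
python3 -c "
from c import *
st()"
```

```text
t: 9.1
position: [0.5691, -0.257, 0.1342]
ee_rot: [0.782, 0.623, 0.003, 0.006]
ft_force: [4.5, -6.9, 6.0]
width: 0.0116
gripper_force: 20.0
t: 10.35
position: [0.517, -0.2439, 0.112]
ee_rot: [0.782, 0.623, 0.001, 0.001]
ft_force: [3.1, -3.7, 1.9]
width: 0.0112
gripper_force: 20.0
t: 11.22
position: [0.5083, -0.2413, 0.0967]
ee_rot: [0.782, 0.623, 0.0, 0.0]
ft_force: [-1.4, -0.7, 16.1]
width: 0.0111
gripper_force: 20.1
t 11.22 cradle TCP mm [-51.8  96.5  96.7] F [-1.4 -0.7 16.1] w 11.1 g 20.1
```

```bash
python3 -m inch '[{"tx":0,"ty":0,"tz":-2,"ax":0,"ay":0,"az":0},{"tx":0,"ty":0,"tz":-2,"ax":0,"ay":0,"az":0},{"tx":0,"ty":0,"tz":-2,"ax":0,"ay":0,"az":0},{"tx":0,"ty":0,"tz":-2,"ax":0,"ay":0,"az":0},{"tx":0,"ty":0,"tz":-25,"ax":0,"ay":0,"az":0},{"tx":0,"ty":0,"tz":-65,"ax":0,"ay":0,"az":0},{"tx":0,"ty":0,"tz":-108,"ax":0,"ay":0,"az":0},{"tx":0,"ty":0,"tz":-108,"ax":0,"ay":0,"az":0}]' 60
python3 - <<'E'
from c import *
st();delta([.5645,-.0900,.207],T)
E
```

```text
t: 12.22
position: [0.5098, -0.2425, 0.2064]
ee_rot: [0.782, 0.623, 0.001, 0.003]
ft_force: [0.4, -0.0, 0.2]
width: 0.0597
gripper_force: 0.0
t 12.22 cradle TCP mm [-50.   95.8 206.4] F [ 0.4 -0.   0.2] w 59.7 g 0.0
t 12.225 shift mm [160.8  19.2  -0.8]
turn [0.06 0.02 0.01]
```

```bash
python3 -m inch '[{"tx":35,"ty":5,"tz":0,"ax":0,"ay":0,"az":0},{"tx":75,"ty":10,"tz":0,"ax":0,"ay":0,"az":0},{"tx":115,"ty":14,"tz":0,"ax":0,"ay":0,"az":0},{"tx":145,"ty":18,"tz":0,"ax":0,"ay":0,"az":0},{"tx":161,"ty":19,"tz":0,"ax":0,"ay":0,"az":0},{"tx":161,"ty":19,"tz":0,"ax":0,"ay":0,"az":0},{"tx":161,"ty":19,"tz":0,"ax":0,"ay":0,"az":0}]'
python3 - <<'E'
from c import *
st();delta([.5645,-.0900,.102],T)
a=grab("top","t4.png")[170:280,360:470];b=grab("scene","s4.png")[150:320,220:400]
a=cv2.resize(a,(600,600),interpolation=cv2.INTER_CUBIC)
b=cv2.resize(b,(200,189));cv2.imwrite("pics/c4.png",np.hstack([a,cv2.copyMakeBorder(b,0,411,0,0,0)]))
E
```

```text
t: 13.1
position: [0.5618, -0.0911, 0.2023]
ee_rot: [0.783, 0.622, -0.001, 0.0]
ft_force: [-0.8, 0.7, 0.3]
width: 0.0599
gripper_force: 0.0
t 13.1 cradle TCP mm [-33.4 254.9 202.3] F [-0.8  0.7  0.3] w 59.9 g 0.0
t 13.1 shift mm [  1.8   2.5 100.3]
turn [-0.01  0.01 -0.01]
```

View pics/c4.png

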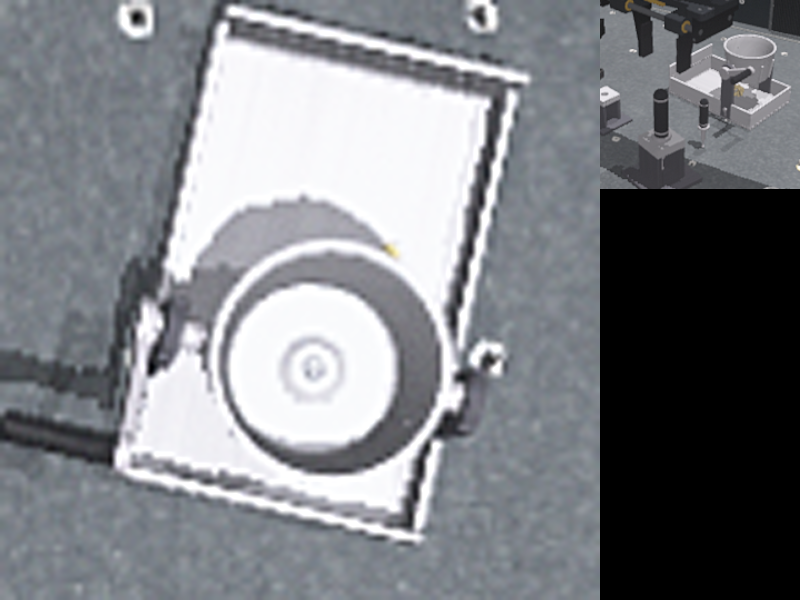

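The shell is upright and empty: only the spot shows on its floor, at crop (314,368), full-frame (417.6,237.5). Brass lies in the tray near crop (390,250), with more beside the post in the scene inset. Next I'll go down on the probe.

```bash
python3 -m inch '[{"tx":2,"ty":2,"tz":30,"ax":0,"ay":0,"az":0},{"tx":2,"ty":2,"tz":65,"ax":0,"ay":0,"az":0},{"tx":2,"ty":2,"tz":90,"ax":0,"ay":0,"az":0},{"tx":2,"ty":2,"tz":102,"ax":0,"ay":0,"az":0},{"tx":2,"ty":2,"tz":102,"ax":0,"ay":0,"az":0},{"tx":2,"ty":2,"tz":102,"ax":0,"ay":0,"az":0}]'
python3 -c "
from c import *
st();delta([.5645,-.0900,.102],T)"
python3 -m inch '[{"tx":0,"ty":0,"tz":0,"ax":0,"ay":0,"az":0},{"tx":0,"ty":0,"tz":0,"ax":0,"ay":0,"az":0},{"tx":0,"ty":0,"tz":0,"ax":0,"ay":0,"az":0},{"tx":0,"ty":0,"tz":0,"ax":0,"ay":0,"az":0},{"tx":0,"ty":0,"tz":0,"ax":0,"ay":0,"az":0},{"tx":0,"ty":0,"tz":0,"ax":0,"ay":0,"az":0}]' 10 30
python3 -c "
from c import *
st()
s=robot.state();print(s['position'],proj('top',s['position']*[1,1,0]+[0,0,.156]))
X=s['position'].copy();X[2]=.156;print(onz('top',(293,222),.156))"
```

```text
t: 13.95
position: [0.5655, -0.0881, 0.1019]
ee_rot: [0.782, 0.623, 0.001, 0.001]
ft_force: [0.3, -0.4, -0.2]
width: 0.0601
gripper_force: 0.0
t 13.95 cradle TCP mm [-30.4 258.7 101.9] F [ 0.3 -0.4 -0.2] w 60.1 g 0.0
t 13.95 shift mm [-2.1 -0.6 -0.1]
turn [0.02 0.   0.01]
t: 14.7
position: [0.565, -0.0878, 0.1009]
ee_rot: [0.782, 0.623, 0.0, 0.0]
ft_force: [1.2, -0.5, 0.3]
width: 0.0211
gripper_force: 30.0
t 14.7 cradle TCP mm [-31.  258.8 100.9] F [ 1.2 -0.5  0.3] w 21.1 g 30.0
[ 0.56503639 -0.0878258   0.10088577] [[291.50955486 221.30356222]]
[ 0.56363798 -0.09075356  0.156     ]
```

```bash
python3 -m inch '[{"tx":0,"ty":0,"tz":-15,"ax":0,"ay":0,"az":0},{"tx":0,"ty":0,"tz":-35,"ax":0,"ay":0,"az":0},{"tx":0,"ty":0,"tz":-60,"ax":0,"ay":0,"az":0},{"tx":0,"ty":0,"tz":-90,"ax":0,"ay":0,"az":0},{"tx":0,"ty":0,"tz":-118,"ax":0,"ay":0,"az":0},{"tx":0,"ty":0,"tz":-132,"ax":0,"ay":0,"az":0},{"tx":0,"ty":0,"tz":-132,"ax":0,"ay":0,"az":0}]'
python3 - <<'E'
from c import *
st();delta([.536,-.3465,.233],T)
E
```

```text
t: 15.58
position: [0.5652, -0.0877, 0.2341]
ee_rot: [0.782, 0.623, 0.001, 0.001]
ft_force: [-0.7, 0.4, -2.5]
width: 0.021
gripper_force: 30.0
t 15.57 cradle TCP mm [-30.9 259.  234.1] F [-0.7  0.4 -2.5] w 21.0 g 30.0
t 15.575 shift mm [-258.8   29.5    1.2]
turn [0.02 0.   0.01]
```

```bash
python3 -m inch '[{"tx":-25,"ty":3,"tz":0,"ax":0,"ay":0,"az":0},{"tx":-60,"ty":7,"tz":0,"ax":0,"ay":0,"az":0},{"tx":-95,"ty":11,"tz":0,"ax":0,"ay":0,"az":0},{"tx":-130,"ty":15,"tz":0,"ax":0,"ay":0,"az":0},{"tx":-165,"ty":19,"tz":0,"ax":0,"ay":0,"az":0},{"tx":-200,"ty":23,"tz":0,"ax":0,"ay":0,"az":0},{"tx":-230,"ty":26,"tz":0,"ax":0,"ay":0,"az":0},{"tx":-250,"ty":29,"tz":0,"ax":0,"ay":0,"az":0},{"tx":-259,"ty":29.5,"tz":0,"ax":0,"ay":0,"az":0},{"tx":-259,"ty":29.5,"tz":0,"ax":0,"ay":0,"az":0}]'
python3 -m inch '[{"tx":0,"ty":0,"tz":0,"ax":0,"ay":0,"az":0},{"tx":0,"ty":0,"tz":0,"ax":0,"ay":0,"az":0},{"tx":0,"ty":0,"tz":0,"ax":0,"ay":0,"az":0}]'
python3 - <<'E'
from c import *
st();delta([.536,-.3465,.233],T)
p=robot.state()["position"];print("pred tip px (z=tcp-86)",proj("scene",[p-[0,0,.086],p-[0,0,.026],p-[0,0,.05]]).round(1), "rim c",proj("scene",[o+[0,0,.121]]))
grab("top","t5.png");a=cv2.imread("pics/t5.png")[170:280,360:470];b=grab("scene","s5.png")[130:230,310:400]
cv2.imwrite("pics/c5.png",np.hstack([cv2.resize(b,(540,600),interpolation=cv2.INTER_CUBIC),cv2.copyMakeBorder(cv2.resize(a,(240,240)),0,360,0,0,0)]))
E
```

```text
t: 16.82
position: [0.5354, -0.3464, 0.2323]
ee_rot: [0.782, 0.623, 0.0, -0.001]
ft_force: [0.6, 0.2, -0.7]
width: 0.0216
gripper_force: 30.0
t: 17.2
position: [0.5357, -0.3461, 0.233]
ee_rot: [0.782, 0.623, 0.0, 0.0]
ft_force: [-0.9, -0.9, -1.6]
width: 0.0211
gripper_force: 30.0
t 17.2 cradle TCP mm [ -1.4   0.6 233. ] F [-0.9 -0.9 -1.6] w 21.1 g 30.0
t 17.2 shift mm [-0.3  0.4 -0. ]
turn [0.   0.   0.02]
pred tip px (z=tcp-86) [[355.9 178.2]
 [358.  148.8]
 [357.1 160.8]] rim c [[354.54588908 190.13834293]]
```

View pics/c5.png

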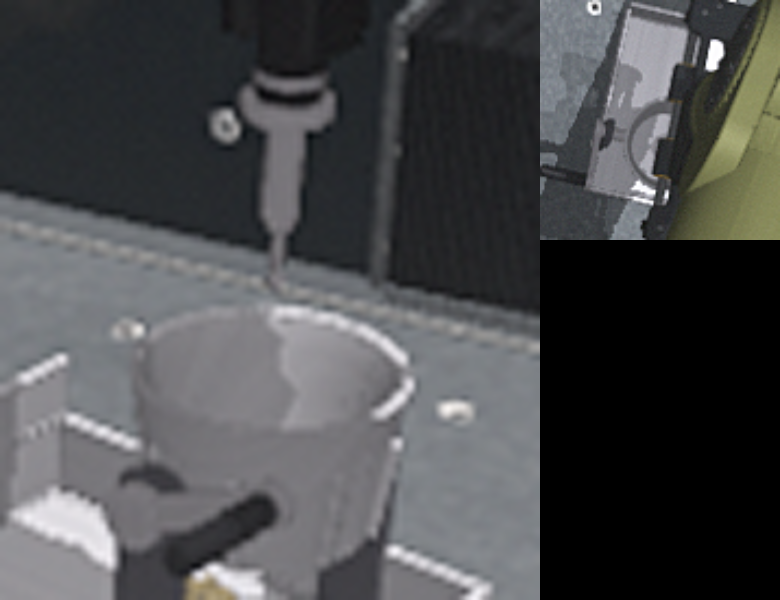

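The probe hangs upright: collar at crop (290,108), tip at (276,285), which is full-frame about (356,177.5) and within 1 px of the prediction. The rim spans crop x 140–413 with its top at y 307. I'll check the rim centre against both views.

Run:
```python
from c import *
a=np.linspace(0,2*np.pi,90)
for oo in ([.536,-.3465],[.537,-.347],[.535,-.346]):
    P=np.array([[oo[0]+.046*np.cos(t),oo[1]+.046*np.sin(t),.121] for t in a])
    for n,q in(("scene",lambda p:(p-[310,130]+.5)*6),("top",lambda p:(p-[360,170]+.5)*5.4545)):
        b=q(proj(n,P));print(oo,n,"x",b[:,0].min().round(),b[:,0].max().round(),"y",b[:,1].min().round(),b[:,1].max().round())
print("spot",onz("top",(314.5/5.4545-.5+360,368.5/5.4545-.5+170),.075))
for z in(.146,.147):print("tip",onz("scene",(276.5/6-.5+310,287/6-.5+130),z))
```

```text
[0.536, -0.3465] scene x 129.0 416.0 y 302.0 433.0
[0.536, -0.3465] top x 211.0 458.0 y 239.0 487.0
[0.537, -0.347] scene x 127.0 414.0 y 301.0 431.0
[0.537, -0.347] top x 212.0 459.0 y 236.0 484.0
[0.535, -0.346] scene x 131.0 419.0 y 303.0 434.0
[0.535, -0.346] top x 210.0 457.0 y 241.0 489.0
spot [ 0.53627485 -0.3457031   0.075     ]
tip [ 0.53846198 -0.35146449  0.146     ]
tip [ 0.53770984 -0.34949864  0.147     ]
```

```bash
python3 -m inch '[{"tx":0,"ty":0.5,"tz":10,"ax":0,"ay":0,"az":0},{"tx":0,"ty":0.5,"tz":25,"ax":0,"ay":0,"az":0},{"tx":0,"ty":0.5,"tz":40,"ax":0,"ay":0,"az":0},{"tx":0,"ty":0.5,"tz":55,"ax":0,"ay":0,"az":0},{"tx":0,"ty":0.5,"tz":64,"ax":0,"ay":0,"az":0},{"tx":0,"ty":0.5,"tz":68,"ax":0,"ay":0,"az":0},{"tx":0,"ty":0.5,"tz":68,"ax":0,"ay":0,"az":0},{"tx":0,"ty":0.5,"tz":68,"ax":0,"ay":0,"az":0}]'
cat > f.py <<'E'
from c import *
import sys
L=[]
for i in range(int(sys.argv[1]) if len(sys.argv)>1 else 16):
    imaging.grab_frame("top");s=robot.state();L.append([*s["position"]*1e3,*s["ft_force"]])
print("t",round(s["t"],2),"mean",np.mean(L,0).round(2),"std",np.std(L,0).round(2))
E
python3 f.py
```

```text
t: 18.3
position: [0.5363, -0.3471, 0.1655]
ee_rot: [0.782, 0.623, 0.0, 0.001]
ft_force: [0.4, 0.1, -1.4]
width: 0.0211
gripper_force: 30.0
t 19.1 mean [ 5.3601e+02 -3.4693e+02  1.6496e+02 -1.9000e-01  1.6000e-01 -1.8400e+00] std [0.13 0.07 0.25 0.57 0.34 0.65]
```

```bash
python3 -m inch '[{"tx":0,"ty":0,"tz":1,"ax":0,"ay":0,"az":0},{"tx":0,"ty":0,"tz":2,"ax":0,"ay":0,"az":0},{"tx":0,"ty":0,"tz":2,"ax":0,"ay":0,"az":0}]' >/dev/null; python3 f.py
python3 -m inch '[{"tx":0,"ty":0,"tz":1,"ax":0,"ay":0,"az":0},{"tx":0,"ty":0,"tz":1,"ax":0,"ay":0,"az":0}]' >/dev/null; python3 f.py
python3 -m inch '[{"tx":0,"ty":0,"tz":1,"ax":0,"ay":0,"az":0},{"tx":0,"ty":0,"tz":1,"ax":0,"ay":0,"az":0}]' >/dev/null; python3 f.py
python3 -m inch '[{"tx":0,"ty":0,"tz":1,"ax":0,"ay":0,"az":0},{"tx":0,"ty":0,"tz":1,"ax":0,"ay":0,"az":0}]' >/dev/null; python3 f.py
python3 -m inch '[{"tx":0,"ty":0,"tz":1,"ax":0,"ay":0,"az":0},{"tx":0,"ty":0,"tz":1,"ax":0,"ay":0,"az":0}]' >/dev/null; python3 f.py
```

```text
t 20.27 mean [ 5.3594e+02 -3.4688e+02  1.6277e+02 -1.4000e-01 -2.3000e-01 -1.7000e+00] std [0.03 0.02 0.04 0.45 0.41 0.43]
t 21.32 mean [ 5.3593e+02 -3.4688e+02  1.6176e+02  4.0000e-02 -5.0000e-02 -1.9700e+00] std [0.02 0.02 0.04 0.72 0.47 0.5 ]
t 22.38 mean [ 5.3593e+02 -3.4687e+02  1.6076e+02  1.6000e-01 -1.0000e-01 -1.7000e+00] std [0.03 0.02 0.04 0.51 0.64 0.41]
t 23.43 mean [ 5.3596e+02 -3.4690e+02  1.5978e+02  2.0000e-02  5.0000e-02 -1.6400e+00] std [0.02 0.01 0.02 0.34 0.61 0.51]
t 24.48 mean [ 5.3597e+02 -3.4689e+02  1.5881e+02  1.1000e-01 -1.0000e-02 -6.7000e-01] std [0.01 0.02 0.04 0.37 0.44 0.58]
```

```bash
python3 -m inch '[{"tx":0,"ty":0,"tz":1,"ax":0,"ay":0,"az":0},{"tx":0,"ty":0,"tz":2.2,"ax":0,"ay":0,"az":0},{"tx":0,"ty":0,"tz":2.2,"ax":0,"ay":0,"az":0}]' >/dev/null; python3 f.py 20
python3 -m inch '[{"tx":0,"ty":0,"tz":1,"ax":0,"ay":0,"az":0},{"tx":0,"ty":0,"tz":2.2,"ax":0,"ay":0,"az":0},{"tx":0,"ty":0,"tz":2.2,"ax":0,"ay":0,"az":0}]' ; python3 f.py 40
python3 - <<'E'
from c import *
p=robot.state()["position"];print("collar underside pred px",proj("scene",[p-[0,0,.0249]]),proj("scene",[p-[0,0,.026-.0]]))
b=grab("scene","s6.png")[130:230,310:400]
cv2.imwrite("pics/c6.png",cv2.resize(b,(540,600),interpolation=cv2.INTER_CUBIC))
E
```

```text
t 25.85 mean [ 5.3596e+02 -3.4690e+02  1.5659e+02  2.5000e-01 -1.0000e-01  1.0000e-02] std [0.01 0.02 0.03 0.44 0.44 0.49]
t: 26.22
position: [0.536, -0.3469, 0.1543]
ee_rot: [0.782, 0.623, -0.0, 0.0]
ft_force: [-0.1, -0.8, 1.2]
width: 0.0211
gripper_force: 30.0
t 28.23 mean [ 5.3595e+02 -3.4689e+02  1.5438e+02  3.3000e-01 -3.5000e-01  4.0000e-01] std [0.02 0.02 0.03 0.55 0.38 0.5 ]
collar underside pred px [[355.31154727 186.33030553]] [[355.27444349 186.8452664 ]]
```

View pics/c6.png

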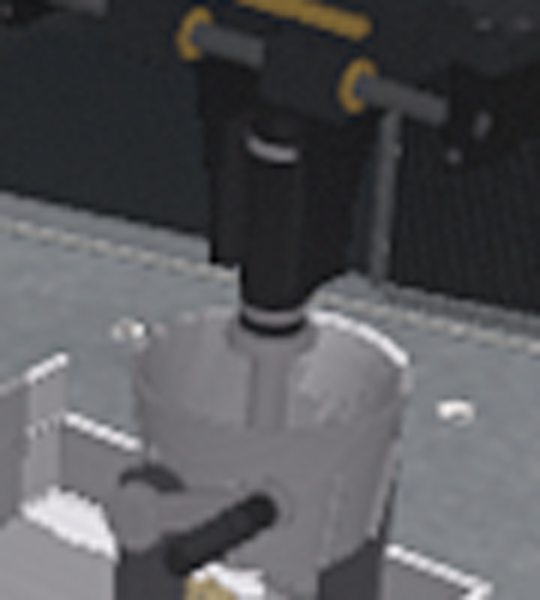

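The picture shows the probe upright in the shell, with its collar at crop (270,340) near the middle of the rim and the fingers well clear above it. The push is about 2.2 N over the unloaded reading, which puts the plunger near 4.7 mm, so about half way. I'm handing in.

```bash
python3 -c "
from station import workorder;print(workorder.job_done())"
```

```text
the job is handed in; nothing more can be done
None
```

I handed in the job at about 28 s with the shell emptied and back upright, and the probe held on the spot with its plunger about half way in; only part of the brass was in view in the tray, so I took all three fittings as dropped because the shell floor was clear.

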